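Put the balance weights back in their case

ROBOT

A 6-joint arm with a two-finger parallel gripper is mounted at the origin on the work surface. World frame = base frame: x ahead of the robot, y to its left, z up, the work surface at z = 0. Lengths are in mm, angles in rad, forces in N, time in s.
With the tool pointing down it reaches from about 275 to 825 mm from the base axis. Payload 4.9 kg.
Tool frame: the origin (TCP) lies at the very end of the fingers, on their centre line; the grasp point (between the pads) lies 19 mm behind it; z points along the fingers, y is the line along which they close (so a half turn about z gives the same grasp; the last joint's range is limited). The gripper opens to 85 mm and grips with 20 to 120 N. Pads are 22 mm wide; open, the fingers measure 114 mm over their backs; the gripper's body (76 mm by 85 mm) begins 54 mm behind the grasp point. The pads swing forward as they close: fully open they stand 13 mm farther back than shut.
Start: joints at [-1.44, 0.326, -0.193, 1.052, 0, 1.437], TCP at [143.955, -530.844, 231.281] pointing down, gripper open.
Joint ranges: [-2.65, 2.65], [-0.97, 1.79], [-1.3, 1.35], [-1.93, 2.1], [-1.47, 1.37], [-3.14, 3.14]. Speed limits (rad/s): [2.57, 2.57, 3.14, 3.14, 3.14, 3.14].

INTERFACE

Orientations are given as [roll, pitch, yaw] about the fixed x, y, z axes, in that order (R = Rz(yaw) Ry(pitch) Rx(roll)).
In Python, from bench import bot gives the robot as it stands. Calls block until the motion is done:
- bot.move_ptp(position, orientation): joint-space move of the TCP to a pose.
- bot.movel(position, rot=None, max_speed=150, threshold=None): straight line of the TCP; rot=None keeps the orientation; max_speed is the mean speed in mm/s. With threshold (N) it stops when the force on the tool has changed by that much, and returns True; else False.
- bot.move_j(angles): joint-space move.
- bot.grip(opening, effort=None): opening from 0.0 (shut) to 1.0 (fully open); effort is the grip in N (None keeps the last); returns when the fingers have stopped.
- bot.dwell(seconds).
- bot.solve_ik(position, orientation): joint angles nearest the present ones, or None.
- bot.get_state(): the state.
- bot.capture(name): name is "scene" or "top"; returns the picture (384x512x3 uint8, blue, green, red); there is no depth.
- bot.camera_model(name): a dict with "K" (3x3 intrinsics, pixels), "position" and "rotation" of the camera in the world. Camera axes: x right, y up, looking along -z (the intrinsics and any distortion apply to the point x, -y, -z); pixel columns grow to the right and rows downward; lengths in mm; the calibration is good to about 2 mm. A picture is of the moment at which its call begins. camera_model takes no time and is no camera call.
A pose or a line that the arm cannot do raises bot.IKError and nothing moves.
- bot.sign_off(): hands the job in; it is judged then, once.
The state is a dict: "t": time; "qpos": joint angles; "joint_velocities": joint speeds; "effort": joint torques, N m; "tcp_pos": TCP position; "orientation": TCP orientation; "contact_force": force on the tool from outside, world axes, zero at the start; "wrist_torque": the same for the moment, N m; "opening": opening from 0.0 (shut) to 1.0 (fully open); "gripper_force": force on a finger pad.
Only numpy, scipy, OpenCV 4.12 (cv2) and the standard library are available. Lean on these libraries where they do the work, as an engineer would, in place of code of your own. Each camera call takes 0.05 s, during which the arm holds its last target. There are 200 camera calls.

TASK

Put the three knobbed balance weights back into the open wooden case, each standing upright in the nest of its own size: the large weight in the widest recess, the medium one in the middle size and the small one in the narrowest. Set them down rather than dropping them, and let go. The two plain cylinders without knobs are test pieces and do not belong in the case: leave them, the bottle and the crucible standing where they are.

Things in the scene. Friction and masses are not known exactly. Their poses are not given: they have to be found in the camera images.
- weight_large: the large balance weight: polished brass cylinder 46 mm in diameter and 40 mm tall, carrying on top a 4 mm tall neck (16 mm in diameter) and a round knob 24 mm in diameter; 58 mm tall over all, about 600 g. Stands upright and loose on the bench. Origin: centre of its underside, z up.
- weight_medium: the medium balance weight: polished brass cylinder 34 mm in diameter and 28 mm tall, carrying on top a 4 mm tall neck (12 mm in diameter) and a round knob 18 mm in diameter; 44 mm tall over all, about 230 g. Stands upright and loose on the bench. Origin: centre of its underside, z up.
- weight_small: the small balance weight: polished brass cylinder 24 mm in diameter and 26 mm tall, carrying on top a 4 mm tall neck (10 mm in diameter) and a round knob 14 mm in diameter; 40 mm tall over all, about 110 g. Stands upright and loose on the bench. Origin: centre of its underside, z up.
- nest_large: nest for the large weight: pale wood block 80 x 80 x 12 mm fixed in the case, with a round dark-floored recess 62 mm wide, 8 mm deep, at its centre. Origin: centre of its underside, 4 mm above the bench; recess floor at z 4 mm, rim at 12 mm. z up, y along the row: nests stand 82 mm apart in any order in a dark wood case 96 x 262 mm, 16 mm high; its open lid (12 mm high) lies on the +x side.
- nest_medium: nest for the medium weight: pale wood block 80 x 80 x 12 mm fixed in the case, with a round dark-floored recess 50 mm wide, 8 mm deep, at its centre. Origin: centre of its underside, 4 mm above the bench; recess floor at z 4 mm, rim at 12 mm. z up, y along the row: nests stand 82 mm apart in any order in a dark wood case 96 x 262 mm, 16 mm high; its open lid (12 mm high) lies on the +x side.
- nest_small: nest for the small weight: pale wood block 80 x 80 x 12 mm fixed in the case, with a round dark-floored recess 40 mm wide, 8 mm deep, at its centre. Origin: centre of its underside, 4 mm above the bench; recess floor at z 4 mm, rim at 12 mm. z up, y along the row: nests stand 82 mm apart in any order in a dark wood case 96 x 262 mm, 16 mm high; its open lid (12 mm high) lies on the +x side.
- slug_large: look-alike: plain brass test cylinder without a knob, 46 mm in diameter and 58 mm tall, flat top. Not a weight; stays where it stands. Origin: centre of its underside, z up.
- slug_medium: look-alike: plain brass test cylinder without a knob, 34 mm in diameter and 44 mm tall, flat top. Not a weight; stays where it stands. Origin: centre of its underside, z up.
- bottle: bystander: white plastic bottle with blue cap, 52 mm in diameter and 110 mm tall, standing loose beside the case. Origin: centre of its underside.
- crucible: bystander: small open white ceramic crucible, 50 mm across the rim and 40 mm tall, standing loose beside the case. Origin: centre of its underside.

How it is judged (in metres and radians):
At the end, for the whole second after the job is handed in: Each weight stands upright (tilt under 0.12 rad) on the floor of its own nest's recess, within 12 mm of the nest's centre, released and at rest; both plain cylinders, the bottle and the crucible are within 25 mm of where they stood (horizontal distance between weight_large and nest_large below 0.012 m and z of weight_large in the frame of nest_large between 0.001 and 0.007 m and angle between each of weight_large, weight_medium, weight_small's own z axis and vertical below 0.12 rad and linear speed of each of weight_large, weight_medium, weight_small below 0.02 m/s and contact force between each of weight_large, weight_medium, weight_small and the fingers below 0.1 N and horizontal distance between weight_medium and nest_medium below 0.012 m and z of weight_medium in the frame of nest_medium between 0.001 and 0.007 m and horizontal distance between weight_small and nest_small below 0.012 m and z of weight_small in the frame of nest_small between 0.001 and 0.007 m and distance of each of slug_large, slug_medium, bottle, crucible from where it was at the start of the episode below 0.025 m); the robot touches nothing.
It fails at once if a weight is dropped from more than about 25 mm instead of being set down ((height (world z) of weight_large above 0.02 m and linear speed of weight_large above 0.4 m/s and contact force between weight_large and anything else below 0.05 N) or (height (world z) of weight_medium above 0.02 m and linear speed of weight_medium above 0.4 m/s and contact force between weight_medium and anything else below 0.05 N) or (height (world z) of weight_small above 0.02 m and linear speed of weight_small above 0.4 m/s and contact force between weight_small and anything else below 0.05 N)).
It fails at once if a plain cylinder is moved more than 25 mm or tipped ((distance of slug_large from where it was at the start of the episode above 0.025 m or angle between slug_large's own z axis and vertical above 0.35 rad) or (distance of slug_medium from where it was at the start of the episode above 0.025 m or angle between slug_medium's own z axis and vertical above 0.35 rad)).
It fails at once if the bottle or the crucible is moved more than 25 mm or tipped ((distance of bottle from where it was at the start of the episode above 0.025 m or angle between bottle's own z axis and vertical above 0.35 rad) or (distance of crucible from where it was at the start of the episode above 0.025 m or angle between crucible's own z axis and vertical above 0.35 rad)).
It also fails if it takes over 80 s, if anything falls off the work surface, if the arm or the gripper's body presses on something with over 40 N, if the wrist force passes 120 N, or if a joint passes its speed limit or range.

## Working session

There is one attempt and no reset: what is moved stays moved. The work goes in short steps, each a Python script; the robot and the scene stay as the last script left them, time stands still between calls to the robot, and variables do not carry over. Pictures are saved under pics/ and viewed, at most 14 in all, crops included, and the job is handed in when it is done.

```bash
mkdir -p pics
python3 - <<'E'
from bench import bot
import cv2
for n in ("top","scene"):
    cv2.imwrite(f"pics/{n}0.png",bot.capture(n)); print(n,bot.camera_model(n))
s=bot.get_state(); print(s["t"],s["tcp_pos"],s["orientation"],s["opening"])
E
```

```text
top {'K': array([[474.42693121,   0.        , 256.52735062],
       [  0.        , 474.42693121, 196.45607468],
       [  0.        ,   0.        ,   1.        ]]), 'position': array([ 342.94621581,   -3.33205472, 1424.45681868]), 'rotation': array([ 0.13454841, -0.0026578 , -1.54833023])}
scene {'K': array([[386.1120378 ,   0.        , 254.21912508],
       [  0.        , 386.1120378 , 191.40612279],
       [  0.        ,   0.        ,   1.        ]]), 'position': array([ 831.35972595, -370.02245968,  853.24890885]), 'rotation': array([ 0.51721252, -0.01305482,  0.70740401])}
0.1 [ 143.88031504 -530.30865809  230.58714411] [-3.14005771e+00 -2.01986852e-04  2.64748055e-01] 0.9994978824569262
```

View pics/top0.png

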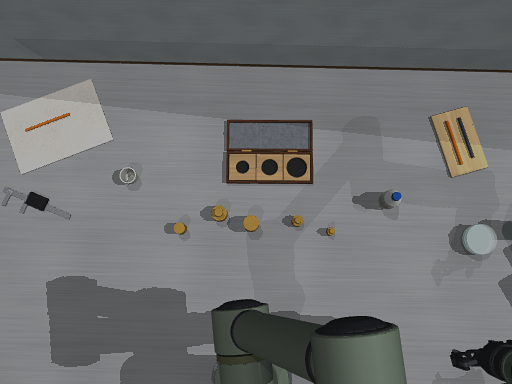

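View pics/scene0.png

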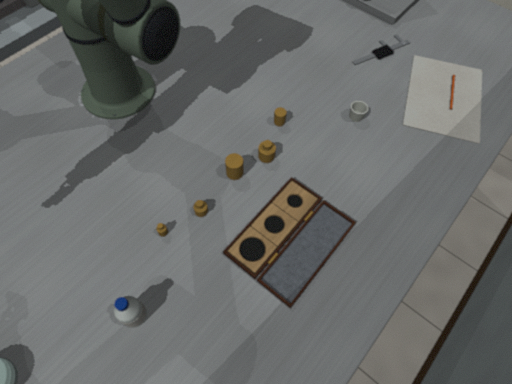

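The top view shows, left to right: the crucible (128,175), slug_medium (180,228), weight_large (219,213), slug_large (251,223), weight_medium (298,221), weight_small (331,231) and the bottle (393,200). The nests are small (242,167), medium (270,167) and large (297,167). I'll zoom in for precise positions.

```bash
cat > h.py <<'E'
import numpy as np, cv2
from bench import bot
from scipy.spatial.transform import Rotation as R
class Cam:
    def __init__(s,n):
        m=bot.camera_model(n); s.K=m["K"]; s.p=m["position"]; s.R=R.from_euler("xyz",m["rotation"]).as_matrix()
    def proj(s,P):
        c=(np.atleast_2d(P)-s.p)@s.R*[1,-1,-1]; u=c@s.K.T; return u[:,:2]/u[:,2:]
    def ray(s,uv,z):
        d=s.R@(np.linalg.inv(s.K)@[uv[0],uv[1],1]*[1,-1,-1]); return s.p+d*(z-s.p[2])/d[2]
E
python3 - <<'E'
from h import *
for n,(x,y,w,h) in {"top":(165,115,180,130),"scene":(145,95,190,142)}.items():
    i=cv2.imread(f"pics/{n}0.png")
    cv2.imwrite(f"pics/{n}0c.png",cv2.resize(i[y:y+h,x:x+w],None,fx=4,fy=4,interpolation=cv2.INTER_CUBIC))
t=Cam("top");s=Cam("scene")
for a,b in [((242,167),(295,201)),((270,167),(275,224)),((297,167),(253,249))]: print(t.ray(a,12),s.ray(b,12))
E
```

```text
[623.20762612  43.2331837   12.        ] [622.69964077  46.29382872  12.        ]
[625.15825371 -41.57896065  12.        ] [624.59134268 -34.73990486  12.        ]
[ 627.03980596 -123.38774993   12.        ] [ 626.05423743 -117.34072527   12.        ]
```

View pics/top0c.png

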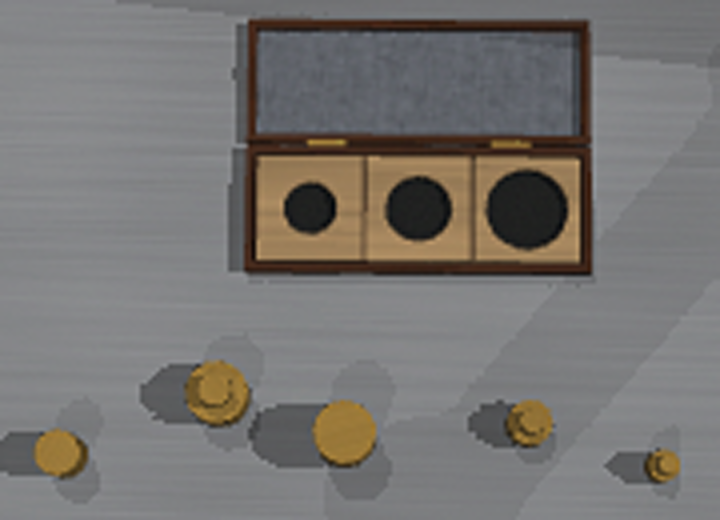

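View pics/scene0c.png

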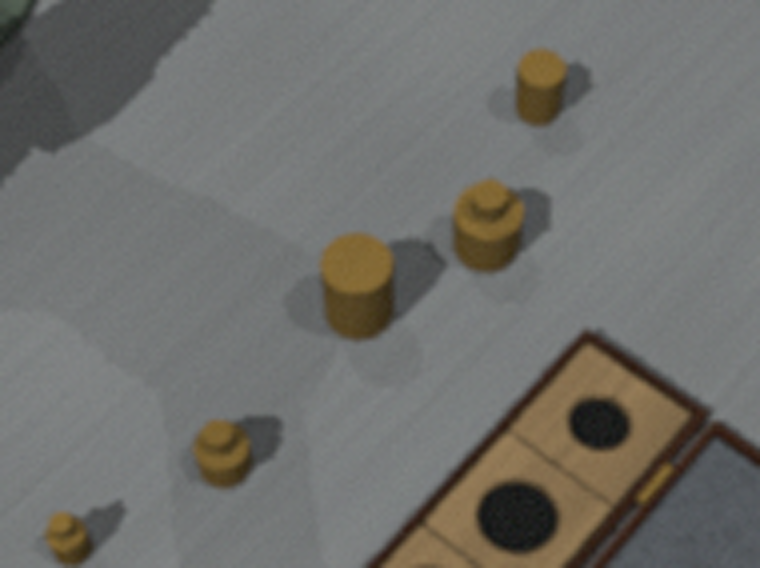

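```bash
cat > loc.py <<'E'
from h import *
from scipy.optimize import least_squares
C={n:Cam(n) for n in("top","scene")}
a=np.linspace(0,2*np.pi,40,endpoint=False); circ=np.c_[np.cos(a),np.sin(a),0*a]
def rings(L): return np.vstack([circ*r+[0,0,z] for r,z in L])
def weight(r,h,k): return [(r,0),(r,h)]+[(k*np.cos(t),h+4+k*0.58+k*np.sin(t)*.6) for t in (0,.7,1.3)]
OBJ={"weight_large":(weight(23,40,12),(219,213)),"weight_medium":(weight(17,28,9),(298,221)),"weight_small":(weight(12,26,7),(331,231)),
 "slug_large":([(23,0),(23,58)],(251,223)),"slug_medium":([(17,0),(17,44)],(180,228)),
 "nest_small":([(20,14)],(242,167)),"nest_medium":([(25,14)],(270,167)),"nest_large":([(31,14)],(297,167))}
def cen(pts):  # centroid of projected convex hull
    m=cv2.moments(cv2.convexHull(pts.astype(np.float32))); return np.array([m["m10"],m["m01"]])/m["m00"],m["m00"]
def blob(img,uv,nest):
    hsv=cv2.cvtColor(img,cv2.COLOR_BGR2HSV).astype(int)
    m=(hsv[...,2]<75) &(hsv[...,1]<100) if nest else (hsv[...,1]>110)&(hsv[...,0]>10)&(hsv[...,0]<32)
    n,l,st,ce=cv2.connectedComponentsWithStats(m.astype(np.uint8),connectivity=4)
    k=min((k for k in range(1,n) if st[k,4]>15),key=lambda k:np.hypot(*(ce[k]-uv))); return ce[k],st[k,4]
def locate(imgs,names,guess=None):
    out={}
    for n in names:
        sh,uv=OBJ[n]; P=rings(sh); nest=n[:4]=="nest"
        g=guess[n] if guess else C["top"].ray(uv,20)[:2]
        res={}
        for cams in(("top",),("scene",),("top","scene")):
            ob={c:blob(imgs[c],C[c].proj([*g,20])[0],nest) for c in cams}
            f=lambda q:np.hstack([cen(C[c].proj(P+[*q,0]))[0]-ob[c][0] for c in cams])
            res[cams]=least_squares(f,g,diff_step=1e-3).x
        j=res["top","scene"]; ar=[(round(cen(C[c].proj(P+[*j,0]))[1]),int(ob[c][1])) for c in cams]
        print(n,*[v.round(1) for v in res.values()],ar); out[n]=j
    return out
if __name__=="__main__":
    locate({c:cv2.imread(f"pics/{c}0.png") for c in C},OBJ)
E
python3 loc.py
```

```text
weight_large [480.9 107.7] [476.2 111.6] [478.6 109.4] [(213, 193), (350, 293)]
weight_medium [ 464.9 -124.5] [ 460.  -121.2] [ 462.2 -122.7] [(114, 100), (212, 165)]
weight_small [ 435.3 -224. ] [ 430.7 -221.3] [ 432.7 -222.4] [(63, 50), (127, 93)]
slug_large [452.1  12.7] [448.   16.2] [450.1  14.4] [(215, 199), (441, 371)]
slug_medium [433.7 221.7] [428.9 226. ] [431.7 223.3] [(134, 119), (219, 166)]
nest_small [624.2  43. ] [620.9  45.4] [622.3  44.2] [(134, 128), (181, 146)]
nest_medium [625.7 -39.4] [623.  -36.8] [624.1 -37.9] [(210, 205), (313, 264)]
nest_large [ 626.8 -121.2] [ 624.2 -118.6] [ 625.2 -119.7] [(323, 310), (534, 475)]
```

```bash
cat > job.py <<'E'
from h import *
W={"large":((478.6,109.4),(625.2,-119.7),14,60),"medium":((462.2,-122.7),(624.1,-37.9),11,40),"small":((432.7,-222.4),(622.3,44.2),11,35)}
HI=110
def st(m):
    s=bot.get_state(); print(m,round(s["t"],2),s["tcp_pos"].round(1) if hasattr(s["tcp_pos"],"round") else s["tcp_pos"],"open",round(s["opening"],3),"gf",s["gripper_force"],"F",np.round(s["contact_force"],1)); return s
def pick(n,yaw):
    (x,y),_,off,eff=W[n]
    bot.move_ptp([x,y,HI],[np.pi,0,yaw]); bot.grip(1.0 if n=="large" else .85)
    print("touch",bot.movel([x,y,off],max_speed=80,threshold=10)); st("down")
    bot.grip(0,eff); st("grip"); bot.movel([x,y,off+20],max_speed=60); st("lift")
def place(n,rel):
    (px,py),(x,y),off,_=W[n]
    bot.movel([px,py,HI]); bot.movel([x,y,HI]); bot.movel([x,y,off+20],max_speed=80)
    print("touch",bot.movel([x,y,off+6],max_speed=20,threshold=6)); s=st("set")
    if s["tcp_pos"][2]-off>12: print("HIGH: not released"); return
    bot.grip(rel); st("open"); bot.movel([x,y,HI])
E
python3 - <<'E'
from job import *
for n,w in W.items():
  for p in w[:2]:
    for yaw in(np.pi/2,-np.pi/2):
      print(n,p,round(yaw,1),np.round(bot.solve_ik([*p,15],[np.pi,0,yaw]),2))
pick("large",np.pi/2)
E
```

```text
large (478.6, 109.4) 1.6 [ 0.07  0.49 -0.61  0.48  0.    1.65]
large (478.6, 109.4) -1.6 [ 0.07  0.49 -0.61  0.48  0.   -1.5 ]
large (625.2, -119.7) 1.6 [-0.31  0.69 -0.2   0.69  0.    1.27]
large (625.2, -119.7) -1.6 [-0.31  0.69 -0.2   0.69  0.   -1.88]
medium (462.2, -122.7) 1.6 [-0.41  0.47 -0.64  0.46  0.    1.16]
medium (462.2, -122.7) -1.6 [-0.41  0.47 -0.64  0.46  0.   -1.98]
medium (624.1, -37.9) 1.6 [-0.18  0.67 -0.23  0.67  0.    1.39]
medium (624.1, -37.9) -1.6 [-0.18  0.67 -0.23  0.67  0.   -1.75]
small (432.7, -222.4) 1.6 [-0.63  0.48 -0.62  0.47  0.    0.94]
small (432.7, -222.4) -1.6 [-0.63  0.48 -0.62  0.47  0.   -2.2 ]
small (622.3, 44.2) 1.6 [-0.05  0.67 -0.24  0.67  0.    1.52]
small (622.3, 44.2) -1.6 [-0.05  0.67 -0.24  0.67  0.   -1.62]
touch False
down 4.26 [479.1 109.4  14.4] open 0.999 gf 0.0 F [ 0.1  0.6 -0.8]
grip 4.72 [479.2 109.4  14.7] open 0.503 gf 60.53875923156738 F [-0.4  0.2  6.2]
lift 5.21 [478.7 109.4  34.2] open 0.508 gf 61.80790185928345 F [ 0.2 -0.6 -7. ]
```

Run:
```python
from job import *
place("large",.8)
pick("medium",np.pi/2)
cv2.imwrite("pics/m1.png",np.hstack([cv2.resize(bot.capture("top")[115:245,165:345],None,fx=2,fy=2),cv2.resize(bot.capture("scene")[95:300,130:330],(360,369))[:260]]))
```

```text
touch True
set 9.5 [ 625.1 -119.7   22.7] open 0.503 gf 62.85890221595764 F [-1.   0.4  6.3]
open 9.87 [ 623.  -119.    20.6] open 0.8 gf 0.0 F [0.8 0.5 0.2]
touch False
down 12.92 [ 462.7 -122.9   11.4] open 0.848 gf 0.0 F [ 1.4  0.4 -0.2]
grip 13.37 [ 462.6 -122.8   11.5] open 0.369 gf 39.27520751953125 F [-0.9  1.   6.4]
lift 13.85 [ 462.5 -122.9   31.4] open 0.366 gf 39.78728234767914 F [-0.7  0.5 -2.1]
```

View pics/m1.png

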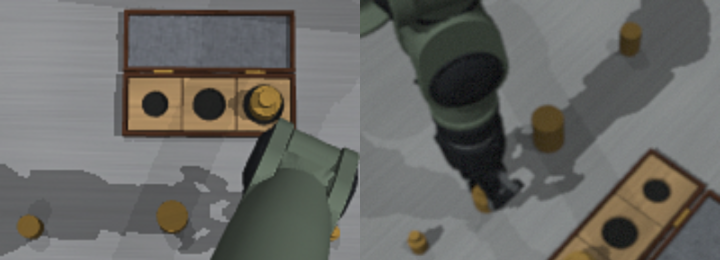

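The large weight stands in its nest, at about (264,103) in the left half. The medium one is in the gripper. Neither slug has moved.

Run:
```python
from job import *
place("medium",.65)
pick("small",np.pi/2)
place("small",.55)
bot.move_ptp([400,-300,200],[np.pi,0,np.pi/2])
import loc
I={c:bot.capture(c) for c in("top","scene")}
for c in I: cv2.imwrite(f"pics/{c}2.png",I[c])
loc.locate(I,["slug_large","slug_medium"])
cv2.imwrite("pics/e1.png",np.hstack([cv2.resize(I["top"][135:205,215:325],(400,255)),cv2.resize(I["scene"][170:280,215:330],(400,383))[:255]]))
st("end")
```

```text
touch True
set 17.71 [624.  -37.9  19.6] open 0.371 gf 40.3754997253418 F [-0.7 -0.3  4.1]
open 18.07 [622.9 -37.7  18.4] open 0.65 gf 0.0 F [-0.4  0.1 -0.3]
touch False
down 21.56 [ 433.1 -222.7   11.4] open 0.849 gf 0.0 F [-0.1 -0.9 -0.1]
grip 22.07 [ 432.9 -222.5   11.4] open 0.255 gf 34.14073348045349 F [-0.2  0.7  5.4]
lift 22.55 [ 433.  -222.6   31.4] open 0.251 gf 34.27322566509247 F [ 0.3  1.2 -1.5]
touch True
set 27.27 [622.2  44.2  19.4] open 0.249 gf 34.7532320022583 F [-0.4  0.3  4.8]
open 27.63 [621.1  44.3  18.4] open 0.546 gf 0.0 F [ 0.5 -0.4 -0.1]
slug_large [452.1  12.7] [447.9  15.7] [450.   14.1] [(215, 199), (441, 376)]
slug_medium [433.8 221.8] [428.9 226.4] [431.7 223.5] [(134, 117), (219, 164)]
end 30.04 [ 400.6 -299.3  199.7] open 0.547 gf 0.0 F [0.9 0.1 0.1]
```

View pics/e1.png

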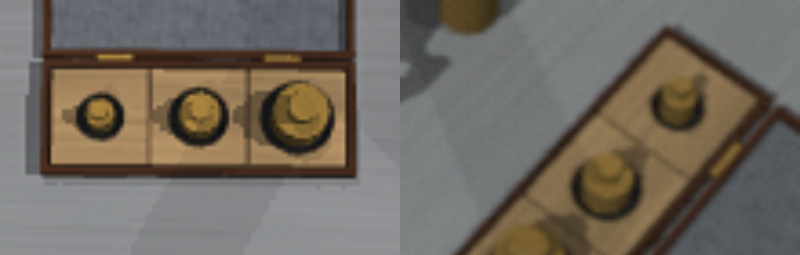

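View pics/scene2.png

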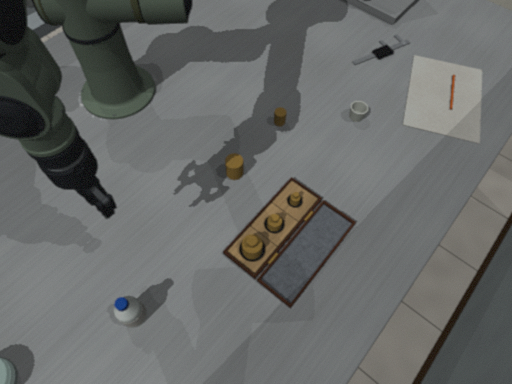

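All three weights look upright in their own nests, and the slugs, bottle and crucible are unmoved. I'll check how well the large one is centred, allowing for parallax.

Run:
```python
from loc import *
N={"large":((625.2,-119.7),23,40),"medium":((624.1,-37.9),17,28),"small":((622.3,44.2),12,26)}
o=[]
for c,(x,y,w,h),k in(("top",(218,145,100,45),8),("scene",(225,180,90,85),7)):
    i=cv2.imread(f"pics/{c}2.png")[y:y+h,x:x+w]; i=cv2.resize(i,None,fx=k,fy=k,interpolation=cv2.INTER_CUBIC)
    for p,r,hh in N.values():
        # estimated nest pose with per-camera bias taken from the nest fits
        q=np.array(p)+((1.6,-1.4) if c=="top" else (-1.1,1.1))
        for z,col in((8,(0,255,0)),(8+hh,(0,0,255))):
            u=(C[c].proj(circ*r+[*q,z])-[x,y]+.5)*k
            cv2.polylines(i,[u.round().astype(int)],True,col,1)
    cv2.imwrite(f"pics/ov_{c}.png",i)
```

```text
(no output)
```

View pics/ov_top.png

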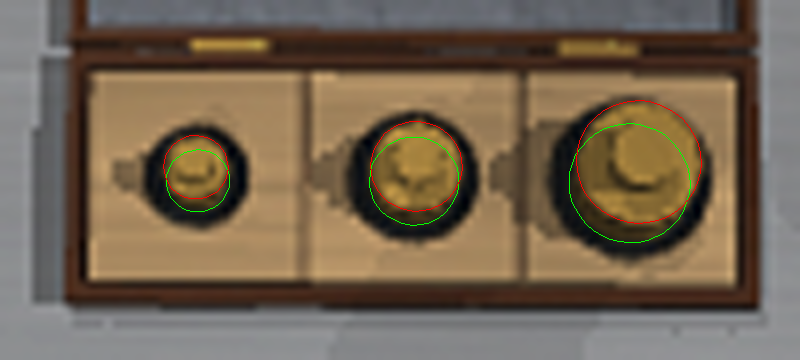

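View pics/ov_scene.png

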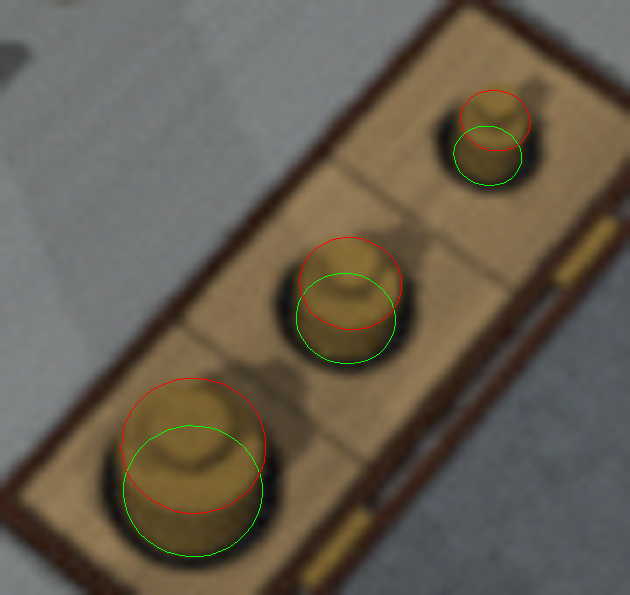

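The overlays match the weights in both views: all three are centred to within 1–2 mm, upright and released.

```bash
python3 -c "
from bench import bot
print(bot.sign_off())"
```

```text
the job is handed in; nothing more can be done
None
```

All three weights are standing upright in their own nests, set down and released. The plain cylinders, bottle and crucible stayed in place, and I've handed the job in after about 30 s of robot time; no verdict was shown.

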